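Set the bending-angle dial to the red mark and lock it

ROBOT

A 6-joint arm with a two-finger parallel gripper is mounted at the origin on a cart in front of the work surface, level with it; the furniture and walls round the work are solid. World frame = base frame: x ahead of the robot, y to its left, z up, the work surface at z = 0. Lengths are in m, angles in rad, forces in N, time in s.
With the tool pointing down it reaches from about 0.375 to 0.9 m from the base axis. Payload 3.1 kg.
Tool frame: the origin (TCP) lies midway between the tips of the shut fingers; the grasp point (between the pads) lies 19 mm behind it; z points along the fingers, y is the line along which they close (so a half turn about z gives the same grasp; the last joint's range is limited). The gripper opens to 87 mm and grips with 3 to 60 N. Pads are 19 mm wide; open, the fingers measure 117 mm over their backs; the gripper's body (75 mm by 190 mm) begins 51 mm behind the grasp point.
Start: joints at [0.954, 0.527, 1.433, -0, 1.181, -0.178], TCP at [0.265, 0.566, 0.223] pointing down, gripper open.
Joint ranges: [-3.08, 3.08], [-0.75, 2.2], [0.22, 2.44], [-1.43, 4.57], [0, 2.65], [-2.85, 2.85]. Speed limits (rad/s): [2.79, 2.79, 3.14, 3.14, 3.14, 3.14].

INTERFACE

Orientations are given as a unit quaternion [x, y, z, w].
In Python, from rig import get_obs, cams, job gives the robot as it stands.
- The arm moves only by the tool servo_tool, never from a script. Its argument "moves" is text: rows parted by semicolons, each of 5 numbers parted by spaces: the shift along the tool's x, y, z in m, then the turn about the tool's z in degrees, then the finger opening in m, from 0 to 0.087. In form: dx dy dz spin claw; .... A call has 1 to 10 rows; each row is the pose to reach, as a shift and turn from the pose commanded when the call began, along the tool's axes at that moment; what a row does not reach only later rows make up. A row lasts 1/12 s, in which the tool goes at most 41.7 mm and 7.16 degrees, less where a joint would pass 70% of its speed; a pose out of reach is approached as far as the arm can. A call with a gripper value outside its range is refused whole. The fingers move at their own pace and stop on an object; "grip_force" is the grip in N (left out, the last holds). Time passes only in rows, so rows that repeat a pose let the fingers close. It gives the time, the measured TCP pose, the force, the opening and the grip force at its end, in the units of the state.
- get_obs(): the state, without advancing time (a new reading comes with each control period).
- cams.camera(name): name is "scene" or "top" or "wrist"; returns the picture (384x512x3 uint8, blue, green, red); there is no depth.
- cams.camera_model(name): a dict with "fx", "fy", "cx", "cy" (pixels), "dist" ([k1, k2, p1, p2, k3] as OpenCV has them; the pictures are not rectified), "R" (3x3) and "t" (3): a world point X has camera coordinates R X + t. Camera axes: x right, y down, z forward; pixel columns grow to the right and rows downward; lengths in m; the calibration is good to about 2 mm. A picture is of the moment at which its call begins: read the wrist's pose just before it. camera_model takes no time and is no camera call; for the wrist camera it gives the pose at the moment of the call.
- job.hand_in(): hands the job in; it is judged then, once.
The state is a dict: "time": time; "q": joint angles; "joint_velocities": joint speeds; "joint_torque": joint torques, N m; "position": TCP position; "tool_rot": TCP orientation; "ft_force": force on the tool from outside, world axes, zero at the start; "moment": the same for the moment, N m; "grip_width": finger opening in m; "grip_force": force on a finger pad.
Only numpy, scipy, OpenCV 4.12 (cv2) and the standard library are available. Lean on these libraries where they do the work, as an engineer would, in place of code of your own. Each camera call takes 0.05 s, during which the arm holds its last target. There are 200 camera calls.

TASK

Push the bar of the setting dial round with the fingertips until its white index line lines up with the scale line at the red marker, then press the black lock button fully in and leave the dial at that setting. Do not pinch the bar or grip anything, and leave the loose things beside the unit where they lie.

Things in the scene. Friction and masses are not known exactly. Their poses are not given: they have to be found in the camera images.
- dial_center (a point): Point on the dial's vertical axis, 28 mm above the bench, at the top of the dark disc (132 mm across). The disc turns on a fixed grey round base plate, 204 mm across, 24 mm thick, with a bright scale ring and a tail that carries the lock button; its place and yaw vary. Own x axis: the unit's zero direction, from the axis away from the lock button; z up.
- index (a point): White-marked end of the dial's black bar, middle of its top edge, 56 mm from the axis and 56 mm above the bench. Own x axis: outward along the white index line; y: across the bar to its left; z up. The bar stands on the disc, across its axis: 112 mm long (56 mm to either side), 12 mm thick, from 28 to 56 mm above the bench. The other half has no white line. Either end may be pushed.
- dial (a joint): Angle of the dial in rad: 0 when the index line points along the unit's x axis (away from the lock button), growing anticlockwise seen from above; stops at -1.75 and 1.75. It turns with light steady friction (about 0.12 N m, some 2.5 N at 45 mm from the axis) and stays where it is left.
- red_mark (a point): Centre of the top of the red marker, a fixed flat stud 16 mm across and 3.5 mm high on the base plate (top 27.5 mm above the bench), 90 mm from the dial axis, just outside its long scale line. Blue, yellow and green studs stand at the other long lines; the four lie 40 and 75 degrees to either side of the unit's x axis, and which colour is where varies.
- lock_top (a point): Centre of the top of the black lock button, 28 mm across, 48 mm above the bench when out, in a bright collar (44 mm across, top 34 mm above the bench) on the base's tail, 122 mm from the dial axis.
- lock (a joint): Travel of the lock button, m: 0 out, 0.008 fully in (its stop). It goes straight down against a steady friction of about 4 N and stays where it is left (no spring).
- steel_strip: Loose bystander: bent bright steel strip on edge, 41 x 96 x 24 mm, on the bench; origin under its centre.
- die_light: Loose bystander: light grey V-block bending die, 46 x 30 x 20 mm, on the bench; origin under its centre.
- pen: Loose bystander: white marker pen with black cap, 16 x 122 x 17 mm, lying on the bench; origin under its centre.
- roll: Loose bystander: roll of black tape, 68 x 72 x 18 mm, lying flat on the bench; origin under its centre.

How it is judged:
On the way, in this order (a step that is already met when the one before it is completed fails the run):
1. the dial stands still with its index line at the red marker's line, the lock button still out (y of red_mark in the frame of index between -0.0045 and 0.0045 m and x of red_mark in the frame of index above 0 m and value of joint lock below 0.003 m and velocity of joint dial between -0.05 and 0.05 rad/s), for 0.2 s.
2. the lock button is pressed fully in (value of joint lock above 0.006 m), for 0.1 s.
At the end, for the whole second after the job is handed in: The dial's index line, extended, passes within 4.5 mm of the centre of the red marker (about 3 degrees) with the white end on the marker's side, the dial is at rest, and the lock button is in by more than 6 of its 8 mm (y of red_mark in the frame of index between -0.0045 and 0.0045 m and x of red_mark in the frame of index above 0 m and value of joint lock above 0.006 m and velocity of joint dial between -0.05 and 0.05 rad/s); the robot touches nothing.
It fails at once if the bar is pinched (fingers press on both its faces at once, over 1 N each) (contact force between the fingers and dial_c1 above 1 N and contact force between the fingers and dial_c2 above 1 N).
It fails at once if the steel strip beside the unit is moved or lifted by more than 20 mm (distance of steel_strip from where it was at the start of the episode above 0.02 m).
It fails at once if the V-block die beside the unit is moved or lifted by more than 20 mm (distance of die_light from where it was at the start of the episode above 0.02 m).
It fails at once if the marker pen beside the unit is moved or lifted by more than 20 mm (distance of pen from where it was at the start of the episode above 0.02 m).
It fails at once if the tape roll beside the unit is moved or lifted by more than 20 mm (distance of roll from where it was at the start of the episode above 0.02 m).
It also fails if it takes over 45 s, if anything falls off the work surface, if the arm or the gripper's body presses on something with over 40 N, if the wrist force passes 120 N, or if a joint passes its speed limit or range.

## Working session

There is one attempt and no reset: what is moved stays moved. The work goes in short steps, Python scripts to look and compute and a tool call to move; the robot and the scene stay as the last step left them, time stands still between calls to the robot, and variables do not carry over. Pictures are saved under pics/ and viewed, at most 10 in all, crops included, and the job is handed in when it is done.

Besides the shell and the picture viewer there is one more tool, called after "Call:" by a JSON object that holds its "fn" and its "kwargs", one argument or row to a line. servo_tool: Moves the arm, as the interface text tells. Its arguments: {"type":"object","properties":{"moves":{"type":"string"},"grip_force":{"type":"number"}},"required":["moves"]}

```bash
mkdir -p pics; python3 - <<'E'
from rig import get_obs,cams,job
import cv2
o=get_obs();print(o['time'],o['position'],o['tool_rot'],o['grip_width'])
for n in('top','scene'):
    cv2.imwrite(f'pics/{n}0.png',cams.camera(n));m=cams.camera_model(n);print(n,m)
E
```

```text
0.0 [0.26506299 0.56518814 0.22158427] [ 2.17635656e-01  9.76029472e-01 -1.00880216e-03 -4.16123469e-04] 0.08726944081676238
top {'fx': 431.0861510682171, 'fy': 431.0861510682171, 'cx': 253.8059119833663, 'cy': 189.60170954263484, 'dist': array([-0.09308607,  0.        ,  0.        ,  0.        ,  0.        ]), 'R': array([[ 0.03055539, -0.99946032, -0.01206   ],
       [-0.99603774, -0.02943815, -0.08391796],
       [ 0.08351764,  0.01457636, -0.99639969]]), 't': array([0.01317969, 0.5959616 , 1.01337295])}
scene {'fx': 498.4692643358987, 'fy': 498.4692643358987, 'cx': 260.09936184685455, 'cy': 201.34339391249645, 'dist': array([-0.01862799,  0.        ,  0.        ,  0.        ,  0.        ]), 'R': array([[ 0.65654752, -0.75410651,  0.01639299],
       [-0.47719666, -0.43209637, -0.76522942],
       [ 0.58414784,  0.49458679, -0.64354891]]), 't': array([-0.39442665,  0.34962744,  0.76702679])}
```

View pics/top0.png

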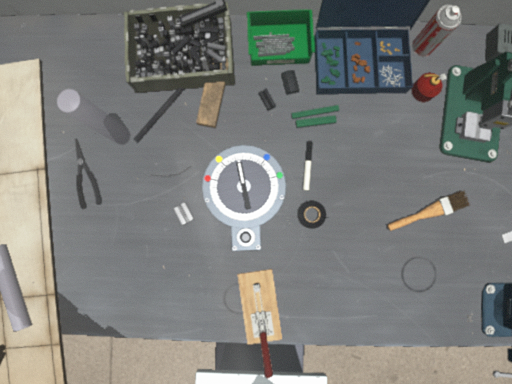

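View pics/scene0.png

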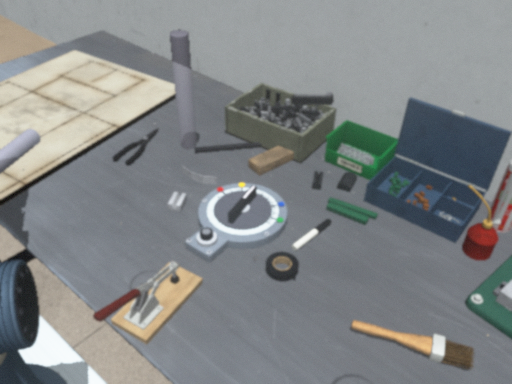

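The top view shows the dial axis near (244,187), the lock near (245,238), red stud at (208,178), yellow at (219,159), and the bar's white end pointing up-left of straight ahead. Next I measure these.

```bash
cat > h.py <<'E'
from rig import get_obs,cams,job
import cv2,numpy as np
def ray(n,px,z,m=None):
    m=m or cams.camera_model(n);K=np.array([[m['fx'],0,m['cx']],[0,m['fy'],m['cy']],[0,0,1]])
    u=cv2.undistortPoints(np.array([[px]],float),K,m['dist'])[0,0]
    R,t=m['R'],m['t'];c=-R.T@t;d=R.T@np.array([*u,1]);return c+d*(z-c[2])/d[2]
def blobs(img,roi,col,amin=3):
    x0,y0,x1,y1=roi;h=cv2.cvtColor(img[y0:y1,x0:x1],cv2.COLOR_BGR2HSV)
    H,S,V=[h[...,i].astype(int) for i in range(3)]
    a,b={'red':(0,8),'yellow':(22,38),'green':(50,75),'blue':(100,128)}[col]
    k=(H>=a)&(H<=b)|((H>172)&(col=='red'))
    k=(k&(S>120)&(V>70)).astype(np.uint8)
    n,l,s,c=cv2.connectedComponentsWithStats(k)
    i=1+np.argmax(s[1:,4]);w=(l==i)*S
    ys,xs=np.nonzero(w);ww=w[ys,xs]
    return (xs@ww/ww.sum()+x0,ys@ww/ww.sum()+y0,s[i,4])
E
python3 - <<'E'
from h import *
I={n:cams.camera(n) for n in('top','scene')}
roi={'top':(196,140,292,252),'scene':(185,170,295,260)}
P={}
for n in I:
    x0,y0,x1,y1=roi[n];cv2.imwrite(f'pics/{n}c.png',cv2.resize(I[n][y0:y1,x0:x1],None,fx=5,fy=5,interpolation=cv2.INTER_CUBIC))
    for c in('red','yellow','blue','green'):
        b=blobs(I[n],roi[n],c);p=ray(n,b[:2],.0275);P[n,c]=p;print(n,c,np.round(b,1),p.round(4))
    # circle fit of r=90 through studs
    Q=np.array([P[n,c][:2] for c in('red','yellow','blue','green')])
    A=np.c_[2*Q,np.ones(4)];s=np.linalg.lstsq(A,(Q**2).sum(1),rcond=None)[0];print('ctr',s[:2],'r',np.sqrt(s[2]+s[:2]@s[:2]),np.degrees(np.arctan2(*(Q-s[:2]).T[::-1])))
E
```

```text
top red [207.1 177.9  22. ] [0.6201 0.1446 0.0275]
top yellow [218.5 158.5  27. ] [0.6682 0.119  0.0275]
top blue [266.3 156.6  29. ] [0.6761 0.0034 0.0275]
top green [279.  174.9  21. ] [ 0.6323 -0.0286  0.0275]
ctr [0.60389236 0.05644531] r 0.08965733182591816 [ 79.57174685  44.20288541 -36.31454812 -71.5227641 ]
scene red [219.7 188.8  15. ] [0.6201 0.1447 0.0275]
scene yellow [241.2 184.1  19. ] [0.6676 0.119  0.0275]
scene blue [280.9 203.6  19. ] [0.6755 0.0024 0.0275]
scene green [279.6 219.6  13. ] [ 0.6312 -0.0302  0.0275]
ctr [0.60248053 0.05586563] r 0.09062303033923615 [ 78.80403831  44.0764515  -36.19017182 -71.54427425]
```

View pics/topc.png

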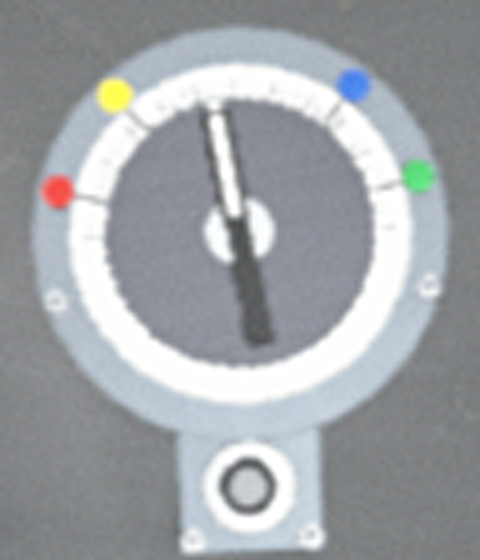

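Stud geometry fits well: r≈90 mm, 40° and 75° off a unit yaw of about 4°, red at +75°. In the crop the index line runs from (210,105) to (235,215). Next: the bar's angle and the route.

```bash
cat >> h.py <<'E'
C=np.array([.6032,.0562])
def bar(n,img=None,c=C):
    # dark bar pixels on z=.056 rectified 0.5 mm grid, line fit on white line
    img=cams.camera(n) if img is None else img
    m=cams.camera_model(n);K=np.array([[m['fx'],0,m['cx']],[0,m['fy'],m['cy']],[0,0,1]])
    g=np.arange(-.06,.0601,.0005);X,Y=np.meshgrid(g+c[0],g+c[1],indexing='ij')
    p,_=cv2.projectPoints(np.c_[X.ravel(),Y.ravel(),np.full(X.size,.056)],cv2.Rodrigues(m['R'])[0],m['t'],K,m['dist'])
    p=p.reshape(*X.shape,2).astype(np.float32)
    w=cv2.remap(img,p[...,0],p[...,1],cv2.INTER_CUBIC)[::-1,::-1]  # up=+x, left=+y
    return w
E
python3 - <<'E'
from h import *
out=[]
for n in('top','scene'):
    w=bar(n);out.append(cv2.resize(w,(390,390)))
cv2.imwrite('pics/rect.png',np.hstack(out))
yaw=np.radians(4.0)
print('lock',C-.122*np.array([np.cos(yaw),np.sin(yaw)]))
for z in(.034,.048):print(ray('top',(196+248/5,140+486/5),z))
E
```

```text
lock [0.48149719 0.04768971]
[0.48083946 0.04693257 0.034     ]
[0.48121779 0.0465097  0.048     ]
```

View pics/rect.png

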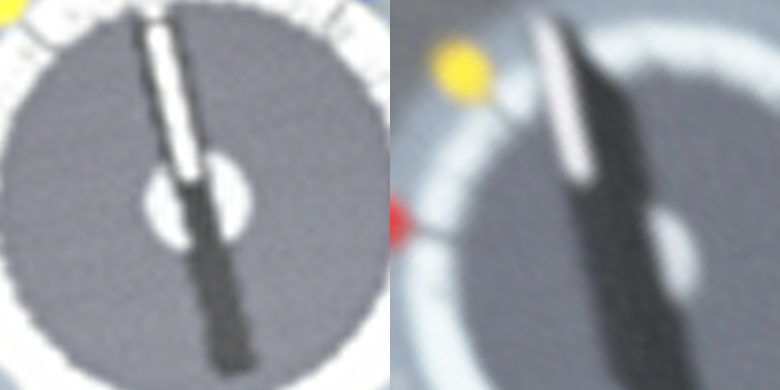

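Bar angle is about 13° in the world frame, the target is about 79°, and the lock is at (0.4815,0.0473). The tool goes beside the white end on its clockwise side, fingers shut.

Call:
{"fn": "servo_tool", "kwargs": {
  "moves": "-0.036 -0.02 0 5 0; -0.072 -0.04 0 10 0; -0.108 -0.06 0 15 0; -0.144 -0.08 0 20 0; -0.18 -0.1 0 25 0; -0.216 -0.12 0 30 0; -0.252 -0.14 0 35 0; -0.288 -0.16 0 40 0; -0.324 -0.18 0 45 0; -0.36 -0.2 0 51.8 0",
  "grip_force": 10
}}

```text
time: 1.13
position: [0.5073, 0.23, 0.2227]
tool_rot: [0.624, 0.781, 0.0, 0.0]
ft_force: [0.1, 0.6, -0.5]
grip_width: 0.0279
grip_force: 0.0
```

```bash
cat > to.py <<'E'
from h import *
import sys
from scipy.spatial.transform import Rotation as Ro
x,y,z,phi=map(float,sys.argv[1:5])
o=get_obs();p=o['position'];R=Ro.from_quat(o['tool_rot']).as_matrix()
f=np.degrees(np.arctan2(R[1,1],R[0,1]))
print('t',o['time'],'pos',p.round(4),'phi',f.round(2),'tilt',R[2,2].round(5),'F',np.round(o['ft_force'],2),'w',o['grip_width'])
print('shift',(R.T@(np.array([x,y,z])-p)).round(4),'spin',round(-(phi-f),2),'q',np.round(o['q'],2))
E
python3 to.py .652 .0315 .10 13
```

```text
t 1.1333 pos [0.5073 0.23   0.2227] phi 12.78 tilt -1.0 F [ 0.08  0.59 -0.51] w 0.02791881297454679
shift [-0.2256  0.0972  0.1227] spin -0.22 q [0.22 0.44 1.61 0.   1.1  0.  ]
```

Call:
{"fn": "servo_tool", "kwargs": {
  "moves": "-0.035 0.015 0.015 0 0; -0.07 0.03 0.03 0 0; -0.105 0.045 0.05 0 0; -0.14 0.06 0.07 0 0; -0.175 0.075 0.09 0 0; -0.205 0.09 0.11 0 0; -0.2256 0.0972 0.1227 0 0; -0.2256 0.0972 0.1227 0 0; -0.2256 0.0972 0.1227 0 0"
}}

```text
time: 1.88
position: [0.6519, 0.0326, 0.0984]
tool_rot: [0.623, 0.782, -0.001, -0.001]
ft_force: [-0.3, -0.2, -0.1]
grip_width: 0.0006
grip_force: 0.0
```

```bash
python3 to.py .652 .0315 .037 13; python3 - <<'E'
from h import *
cv2.imwrite('pics/w1.png',np.hstack([cv2.resize(cams.camera('wrist'),(400,300)),cv2.resize(cams.camera('top')[120:270,150:350],(400,300))]))
E
```

```text
t 1.8833 pos [0.6519 0.0326 0.0984] phi 12.9 tilt -1.0 F [-0.29 -0.22 -0.11] w 0.0006046384103161127
shift [-0.0012  0.      0.0614] spin -0.1 q [-0.12  0.71  1.46  0.    0.97 -0.35]
```

View pics/w1.png

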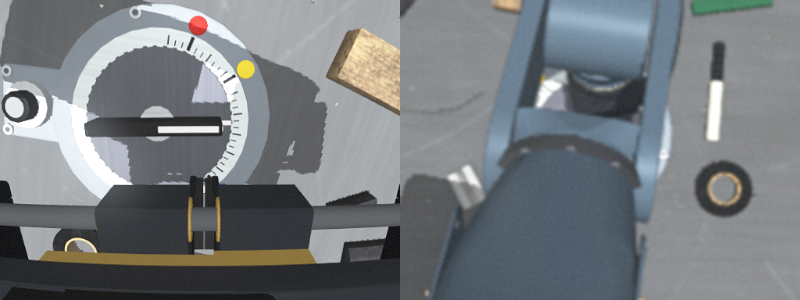

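The wrist view shows the bar horizontal, its white line at (157–222,129), red stud at (198,24), and the fingers clear below the bar. Descending beside it and closing the gap.

Call:
{"fn": "servo_tool", "kwargs": {
  "moves": "0 0 0.03 0 0; 0 0 0.061 0 0; 0 0 0.061 0 0; 0 0 0.061 0 0; 0.008 0 0.061 0 0; 0.014 0 0.061 0 0; 0.016 0 0.061 0 0; 0.016 0 0.061 0 0"
}}

```text
time: 2.65
position: [0.6498, 0.0503, 0.041]
tool_rot: [0.622, 0.783, 0.001, 0.002]
ft_force: [0.2, -0.7, 0.1]
grip_width: 0.0005
grip_force: 0.2
```

```bash
python3 to.py .652 .0315 .037 13; python3 - <<'E'
import numpy as np
r,d=.042,.017
for t in range(0,70,6):
    a=np.radians(t);print(t,round(r*np.sin(a)-d*np.cos(a)+d,4),round(r*np.cos(a)+d*np.sin(a)-r,4))
E
```

```text
t 2.65 pos [0.6498 0.0503 0.041 ] phi 13.14 tilt -0.99999 F [ 0.2  -0.65  0.14] w 0.0005171267030318622
shift [-0.0188 -0.0022  0.004 ] spin 0.14 q [-0.09  0.79  1.49 -0.    0.86 -0.32]
0 0.0 0.0
6 0.0045 0.0015
12 0.0091 0.0026
18 0.0138 0.0032
24 0.0186 0.0033
30 0.0233 0.0029
36 0.0279 0.002
42 0.0325 0.0006
48 0.0368 -0.0013
54 0.041 -0.0036
60 0.0449 -0.0063
66 0.0485 -0.0094
```

Call:
{"fn": "servo_tool", "kwargs": {
  "moves": "0.0022 0.0007 0 -3 0; 0.0045 0.0015 0 -6 0; 0.0091 0.0026 0 -12 0; 0.0138 0.0032 0 -18 0; 0.0186 0.0033 0 -24 0; 0.0233 0.0029 0 -30 0; 0.0279 0.002 0 -36 0; 0.0325 0.0006 0 -42 0; 0.0325 0.0006 0 -42 0; 0.0325 0.0006 0 -42 0"
}}

```text
time: 3.48
position: [0.6425, 0.0815, 0.0398]
tool_rot: [0.301, 0.953, 0.0, 0.001]
ft_force: [1.7, -0.5, 0.2]
grip_width: 0.0004
grip_force: 0.6
```

```bash
python3 to.py .652 .0315 .037 79; python3 - <<'E'
from h import *
cv2.imwrite('pics/w2.png',cv2.resize(cams.camera('wrist'),(640,480)))
E
```

```text
t 3.4833 pos [0.6425 0.0815 0.0398] phi 54.91 tilt -1.0 F [ 1.72 -0.49  0.23] w 0.00035512904438891744
shift [-0.0365 -0.0355  0.0028] spin -24.09 q [-0.05  0.79  1.5   0.    0.85 -1.  ]
```

View pics/w2.png

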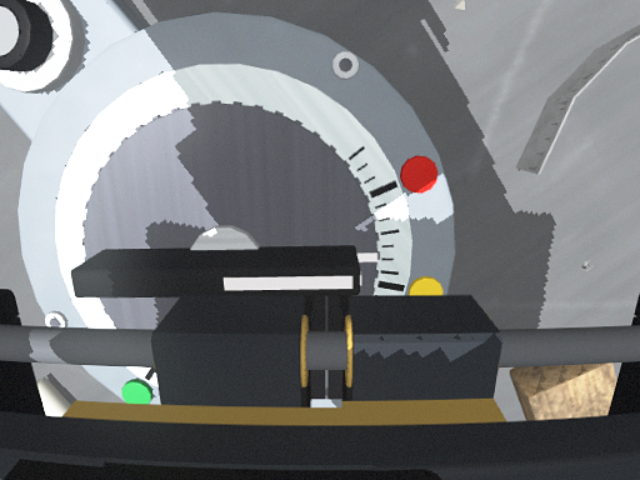

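The wrist view shows the bar at about 55°, white line from (223,284) to (358,282), red stud at (418,174), fingers flat against the near face. Measuring the remaining angle in the wrist view.

```bash
cat > meas.py <<'E'
from h import *
from scipy.spatial.transform import Rotation as Ro
m=cams.camera_model('wrist');im=cams.camera('wrist')
r=blobs(im,(200,0,512,300),'red');P=ray('wrist',r[:2],.0275,m);print('red',np.round(r,1),P.round(4))
h=cv2.cvtColor(im,cv2.COLOR_BGR2HSV);k=((h[...,2]>185)&(h[...,1]<40)).astype(np.uint8)
n,l,s,c=cv2.connectedComponentsWithStats(k)
best=None
for i in range(1,n):
    ys,xs=np.nonzero(l==i)
    if not 150<len(xs)<4000: continue
    (cx,cy),(a,b),_=cv2.minAreaRect(np.c_[xs,ys].astype(np.float32))
    if max(a,b)<60 or min(a,b)>25 or len(xs)<.7*a*b: continue
    Q=np.array([ray('wrist',q,.056,m)[:2] for q in zip(xs,ys)])
    vx,vy,x,y=cv2.fitLine(Q.astype(np.float32),cv2.DIST_L2,0,.01,.01).ravel()
    u=np.array([vx,vy]);u*=np.sign(u@(Q.mean(0)-C));nrm=np.array([-u[1],u[0]])
    e=(Q-Q.mean(0))@u
    o=Q.mean(0)
    print('line px',round(cx),round(cy),len(xs),'mid',o.round(4),'len',np.ptp(e).round(4),'ang',np.degrees(np.arctan2(u[1],u[0])).round(2),'C off line',((C-o)@nrm).round(4),'red off line',((P[:2]-o)@nrm).round(4))
    d=P[:2]-C;print('red ang from C',np.degrees(np.arctan2(d[1],d[0])).round(2),'r',np.hypot(*d).round(4))
E
python3 meas.py
```

```text
red [334.9 139.  682. ] [0.6213 0.1437 0.0275]
line px 230 226 1022 mid [0.6212 0.0791] len 0.0481 ang 55.86 C off line 0.002 red off line 0.0362
red ang from C 78.33 r 0.0893
```

Call:
{"fn": "servo_tool", "kwargs": {
  "moves": "0.0038 0.0014 0 -5 0; 0.0077 0.0023 0 -10 0; 0.0118 0.0029 0 -15 0; 0.0142 0.0031 0 -18 0; 0.0157 0.0032 0 -20 0; 0.0157 0.0032 0 -20 0; 0.0157 0.0032 0 -20 0; 0.0157 0.0032 0 -20 0"
}}

```text
time: 4.25
position: [0.6316, 0.0928, 0.0392]
tool_rot: [0.131, 0.991, 0.0, 0.001]
ft_force: [2.2, -1.2, 1.9]
grip_width: 0.0005
grip_force: 1.3
```

```bash
python3 to.py .652 .0315 .037 79; python3 meas.py
```

```text
t 4.25 pos [0.6316 0.0928 0.0392] phi 74.96 tilt -1.0 F [ 2.18 -1.2   1.86] w 0.000524606953544433
shift [-0.0356 -0.0539  0.0023] spin -4.04 q [-0.03  0.78  1.52  0.    0.83 -1.34]
red [346.1 194.2 632. ] [0.6213 0.1436 0.0275]
```

```bash
python3 - <<'E'
from h import *
cv2.imwrite('pics/w3.png',cv2.resize(cams.camera('wrist'),(768,576)))
E
```

```text
(no output)
```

View pics/w3.png

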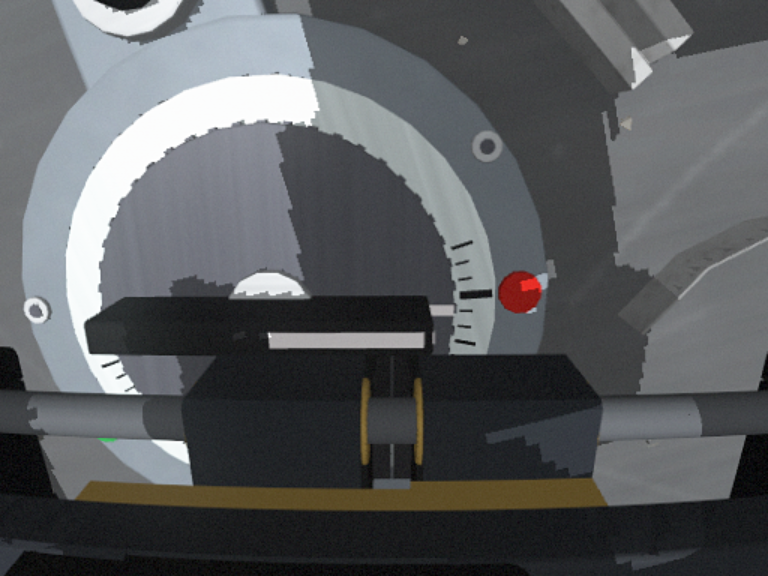

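The white line is at (268–424,341), in shadow and so dimmer; the disc's index tick is at (442,310) against the red long line at (475,294), about 4° short. I lower the mask threshold.

```bash
sed -i 's/>185/>150/' meas.py; python3 meas.py; python3 - <<'E'
from h import *
m=cams.camera_model('wrist')
for q in((432,310),(453,310),(460,296),(491,293)): print(ray('wrist',np.array(q)/1.5,.028,m).round(4))
E
```

```text
red [346.1 194.3 631. ] [0.6213 0.1436 0.0275]
line px 230 226 1024 mid [0.6123 0.0831] len 0.0478 ang 75.04 C off line 0.0019 red off line 0.0069
red ang from C 78.29 r 0.0893
[0.6197 0.1113 0.028 ]
[0.6217 0.1187 0.028 ]
[0.6172 0.1223 0.028 ]
[0.619  0.1335 0.028 ]
```

Call:
{"fn": "servo_tool", "kwargs": {
  "moves": "0.0008 0.0003 0 -1 0; 0.0015 0.0006 0 -2 0; 0.0023 0.0009 0 -3 0; 0.003 0.0011 0 -4 0; 0.0031 0.0011 0 -4.1 0; 0.0031 0.0011 0 -4.1 0; 0.0031 0.0011 0 -4.1 0; 0.0031 0.0011 0 -4.1 0"
}}

```text
time: 5.07
position: [0.628, 0.095, 0.0389]
tool_rot: [0.095, 0.996, 0.0, 0.0]
ft_force: [2.8, -0.1, 2.6]
grip_width: 0.0007
grip_force: 1.6
```

```bash
python3 to.py .652 .0315 .037 79; python3 meas.py
```

```text
t 5.0667 pos [0.628  0.095  0.0389] phi 79.15 tilt -1.0 F [ 2.8  -0.07  2.62] w 0.0006595348219016374
shift [-0.0355 -0.0578  0.0019] spin 0.15 q [-0.03  0.78  1.53  0.    0.83 -1.41]
red [345.5 207.1 610. ] [0.6213 0.1436 0.0275]
line px 230 227 1000 mid [0.6096 0.0834] len 0.0482 ang 80.51 C off line 0.0019 red off line -0.0016
red ang from C 78.32 r 0.0893
```

Measured offset is −1.6 mm, within tolerance. Backing off, lifting, and checking from above.

Call:
{"fn": "servo_tool", "kwargs": {
  "moves": "-0.008 0 0 0 0; -0.018 0 0 0 0; -0.018 0 -0.02 0 0; -0.018 0 -0.05 0 0; -0.018 0 -0.08 0 0; -0.018 0 -0.11 0 0; -0.018 0 -0.11 0 0; -0.018 0 -0.11 0 0"
}}

```text
time: 5.78
position: [0.6453, 0.0916, 0.1499]
tool_rot: [0.094, 0.996, 0.0, -0.0]
ft_force: [-0.4, 1.0, -0.5]
grip_width: 0.0004
grip_force: 0.0
```

```bash
python3 to.py .4815 .0473 .09 79; python3 meas.py; python3 - <<'E'
from h import *
a=cv2.resize(cams.camera('wrist'),(640,480))
cv2.imwrite('pics/w4.png',a)
E
```

```text
t 5.7833 pos [0.6453 0.0916 0.1499] phi 79.16 tilt -1.0 F [-0.38  0.97 -0.54] w 0.0004062983140077098
shift [ 0.1525 -0.0744  0.06  ] spin 0.16 q [-0.03  0.65  1.43  0.    1.07 -1.41]
red [315.6 144.7 253. ] [0.6208 0.1437 0.0275]
line px 242 150 464 mid [0.6087 0.0832] len 0.0487 ang 80.58 C off line 0.001 red off line -0.002
red ang from C 78.62 r 0.0893
line px 61 281 1102 mid [ 0.6934 -0.1037] len 0.0828 ang -101.05 C off line -0.1192 red off line -0.1186
red ang from C 78.62 r 0.0893
line px 433 282 912 mid [0.7572 0.2281] len 0.0652 ang 78.58 C off line 0.1169 red off line 0.1169
red ang from C 78.62 r 0.0893
```

View pics/w4.png

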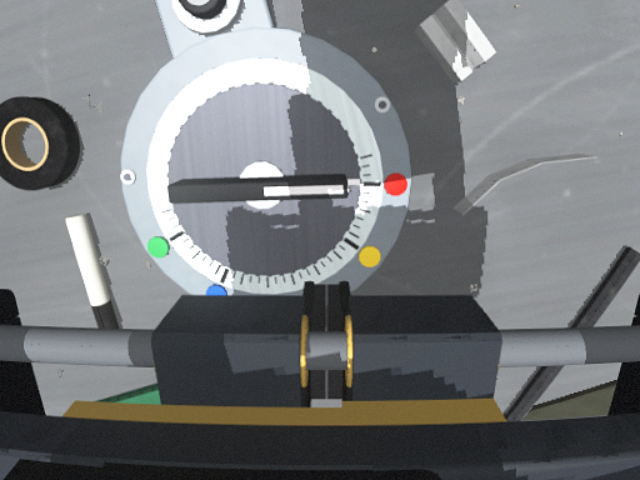

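The wrist view shows the index tick (352,182) nearly on the red line (370,184), slightly past it. Moving over to the lock and checking with the fixed cameras.

Call:
{"fn": "servo_tool", "kwargs": {
  "moves": "0.035 -0.017 0 0 0; 0.07 -0.034 0 0 0; 0.1 -0.049 0 0 0; 0.13 -0.064 0 0 0; 0.15 -0.073 0 0 0; 0.1525 -0.0744 0 0 0; 0.1525 -0.0744 0 0 0; 0.1525 -0.0744 0 0 0"
}}

```text
time: 6.55
position: [0.4826, 0.047, 0.1482]
tool_rot: [0.095, 0.996, 0.0, -0.0]
ft_force: [0.3, 0.6, 0.3]
grip_width: 0.0006
grip_force: 0.0
```

```bash
python3 to.py .4815 .0473 .06 79; python3 meas.py; python3 - <<'E'
from h import *
a=cv2.resize(bar('top'),(390,390));b=cv2.resize(cams.camera('scene')[165:265,175:305],(406,390)[:2],interpolation=cv2.INTER_CUBIC)
cv2.imwrite('pics/w5.png',np.hstack([a,b]))
E
```

```text
t 6.55 pos [0.4826 0.047  0.1482] phi 79.14 tilt -1.0 F [0.32 0.63 0.31] w 0.0006223185819573582
shift [0.0011 0.     0.0882] spin 0.14 q [-0.13  0.46  1.85  0.    0.83 -1.52]Traceback (most recent call last):
  File "meas.py", line 4, in <module>
    r=blobs(im,(200,0,512,300),'red');P=ray('wrist',r[:2],.0275,m);print('red',np.round(r,1),P.round(4))
  File "h.py", line 14, in blobs
    i=1+np.argmax(s[1:,4]);w=(l==i)*S
        ~~~~~~~~~^^^^^^^^^
    return _wrapfunc(a, 'argmax', axis=axis, out=out, **kwds)
    return bound(*args, **kwds)
ValueError: attempt to get argmax of an empty sequence
```

View pics/w5.png

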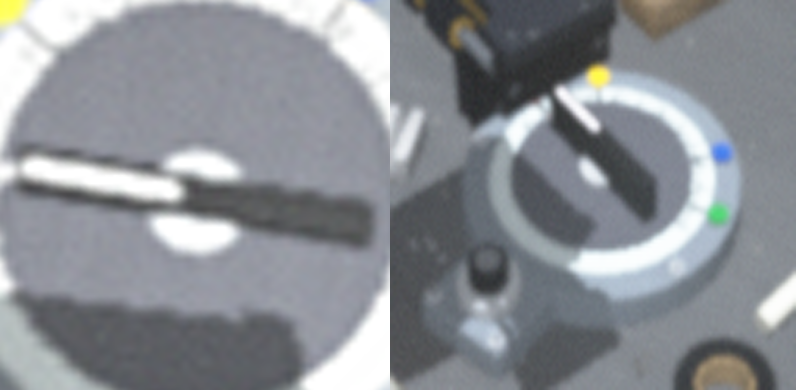

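The rectified top view shows the bar from (20,167) to (368,223), about 81°, so slightly past the red line at about 78.9°. Fitting it precisely.

```bash
python3 - <<'E'
from h import *
im=cams.camera('top');w=bar('top',im)  # 241x241, 0.5mm
g=cv2.cvtColor(w,cv2.COLOR_BGR2GRAY).astype(float)
# dark half: centroid of darkness per column right of hub ; white half: centroid of brightness between black edges
pts=[]
for c in range(155,222):
    col=g[85:165,c];k=np.clip(100-col,0,None);pts.append((c,85+(k@np.arange(80))/k.sum()))
p=np.polyfit(*np.array(pts).T,1);print('dark half',90-np.degrees(np.arctan(p[0])),'off at C (mm)',(120-np.polyval(p,120))*.5)
pts=[]
for c in range(20,88):
    r0=int(102+(c-15)*.14);col=g[r0-7:r0+8,c];k=np.clip(col-150,0,None);pts.append((c,r0-7+(k@np.arange(15))/k.sum()))
q=np.polyfit(*np.array(pts).T,1);print('white',90-np.degrees(np.arctan(q[0])),'off at C',(120-np.polyval(q,120))*.5)
try:
    b=blobs(im,(196,140,292,252),'red');P=ray('top',b[:2],.0275);print('red',b,P)
    print('red ang',np.degrees(np.arctan2(*(P[:2]-C)[::-1])))
    for name,f in(('dark',p),('white',q)):
        cx,cy=120-(P[1]-C[1])/.0005,120-(P[0]-C[0])/.0005
        print(name,'red above line mm',(np.polyval(f,cx)-cy)*.5)
except Exception as e: print(e)
E
```

```text
dark half 80.69826606318651 off at C (mm) -1.1793487294953877
white 81.13109735227054 off at C 0.724271861410088
red (np.float64(207.11687602403057), np.float64(177.9016930638995), np.int32(22)) [0.62010905 0.14462866 0.0275    ]
red ang 79.17475655219194
dark red above line mm 3.6049027160296916
white red above line mm 2.3863873599915735
```

Both fits put the line 1.8° past, about 2.5–3 mm: inside tolerance but with thin margin. I will nudge it back gently by pushing the dark end's far face with the same tool heading.

```bash
python3 to.py .6262 .0100 .040 79
```

```text
t 6.75 pos [0.4832 0.0472 0.1486] phi 79.18 tilt -1.0 F [ 0.11 -0.29  0.36] w 7.543104050526607e-05
shift [-0.1473 -0.0097  0.1087] spin 0.18 q [-0.13  0.46  1.85  0.    0.83 -1.52]
```

Call:
{"fn": "servo_tool", "kwargs": {
  "moves": "-0.035 -0.002 0 0 0; -0.07 -0.005 0 0 0; -0.11 -0.008 0 0 0; -0.147 -0.01 0 0 0; -0.147 -0.01 0 0 0; -0.147 -0.01 0.03 0 0; -0.147 -0.01 0.065 0 0; -0.147 -0.01 0.095 0 0; -0.147 -0.01 0.109 0 0; -0.147 -0.01 0.109 0 0"
}}

```text
time: 7.58
position: [0.6215, 0.0103, 0.0355]
tool_rot: [0.094, 0.996, 0.0, -0.004]
ft_force: [-0.7, 0.3, -0.6]
grip_width: 0.0004
grip_force: 0.0
```

Call:
{"fn": "servo_tool", "kwargs": {
  "moves": "0.003 0 0 0 0; 0.006 0 0 0 0; 0.009 0 0 0 0; 0.011 0 0 0 0; 0.012 0 0 0 0; 0.012 0 0 0 0; 0.012 0 0 0 0"
}}

```text
time: 8.17
position: [0.6141, 0.0116, 0.0411]
tool_rot: [0.094, 0.996, -0.0, 0.002]
ft_force: [3.2, 0.2, 1.8]
grip_width: 0.0006
grip_force: 1.1
```

```bash
python3 to.py .6128 .0121 .040 79; python3 meas.py
```

```text
t 8.1667 pos [0.6141 0.0116 0.0411] phi 79.16 tilt -0.99999 F [3.24 0.2  1.79] w 0.0006048193711494718
shift [0.0013 0.0002 0.0011] spin 0.16 q [-0.16  0.76  1.59  0.    0.79 -1.54]
red [486.2 201.8 530. ] [0.6213 0.1434 0.0275]
line px 408 221 982 mid [0.61   0.0842] len 0.0488 ang 80.61 C off line 0.0021 red off line -0.0014
red ang from C 78.3 r 0.089
line px 69 281 1298 mid [ 0.6111 -0.0895] len 0.0578 ang -100.11 C off line -0.0333 red off line -0.0309
red ang from C 78.3 r 0.089
```

In contact, not yet moved. A small push of 1.2 mm.

Call:
{"fn": "servo_tool", "kwargs": {
  "moves": "0.0004 0 0 0 0; 0.0008 0 0 0 0; 0.0012 0 0 0 0; 0.0012 0 0 0 0; 0.0012 0 0 0 0; 0.0012 0 0 0 0"
}}

```text
time: 8.72
position: [0.612, 0.0118, 0.0401]
tool_rot: [0.094, 0.996, -0.0, 0.001]
ft_force: [3.8, -1.7, 2.9]
grip_width: 0.0003
grip_force: 1.9
```

```bash
python3 to.py .6128 .0121 .040 79; python3 meas.py|head -2
```

```text
t 8.7167 pos [0.612  0.0118 0.0401] phi 79.16 tilt -1.0 F [ 3.78 -1.67  2.93] w 0.00033112219825290015
shift [-0.0007  0.0004  0.0001] spin 0.16 q [-0.16  0.76  1.59 -0.    0.79 -1.54]
red [486.9 205.6 532. ] [0.6211 0.1434 0.0275]
line px 282 7 677 mid [0.5045 0.0412] len 0.0262 ang -100.39 C off line 0.0944 red off line 0.0963
```

Call:
{"fn": "servo_tool", "kwargs": {
  "moves": "-0.005 0 0 0 0; -0.016 0 0 0 0; -0.016 0 -0.03 0 0; -0.016 0 -0.07 0 0; -0.016 0 -0.11 0 0; -0.016 0 -0.11 0 0; 0.02 0 -0.11 0 0; 0.06 0 -0.11 0 0; 0.1 0 -0.11 0 0; 0.13 0 -0.11 0 0"
}}

```text
time: 9.6
position: [0.4769, 0.038, 0.1484]
tool_rot: [0.094, 0.996, 0.0, -0.005]
ft_force: [-0.3, -0.4, -1.0]
grip_width: 0.0004
grip_force: 0.0
```

```bash
python3 - <<'E'
from h import *
im=cams.camera('top');w=bar('top',im)
g=cv2.cvtColor(w,cv2.COLOR_BGR2GRAY).astype(float)
b=blobs(im,(196,140,292,252),'red');P=ray('top',b[:2],.0275)
def rep(n,pts):
    f=np.polyfit(*np.array(pts).T,1);cx,cy=120-(P[1]-C[1])/.0005,120-(P[0]-C[0])/.0005
    print(n,90-np.degrees(np.arctan(f[0])),'C off',(120-np.polyval(f,120))*.5,'red off',(np.polyval(f,cx)-cy)*.5,'res',np.std(np.array(pts)[:,1]-np.polyval(f,np.array(pts)[:,0])))
pts=[]
for c in range(155,222):
    col=g[85:165,c];k=np.clip(100-col,0,None);pts.append((c,85+(k@np.arange(80))/k.sum()))
rep('dark',pts);pts=[]
for c in range(20,88):
    r0=int(101+(c-15)*.17);col=g[r0-7:r0+8,c];k=np.clip(col-150,0,None);pts.append((c,r0-7+(k@np.arange(15))/k.sum()))
rep('white',pts);print(b)
E
python3 to.py .4815 .0473 .06 79; python3 meas.py
```

```text
dark 77.41004537952568 C off -1.8287638603040648 red off -1.0044963167986936 res 0.7621752995009883
white 78.38803040078294 C off 0.4950516546986563 red off -1.7498685215069543 res 0.19133033504616492
(np.float64(207.12561847168774), np.float64(177.90076965365586), np.int32(22))
t 9.65 pos [0.4689 0.0398 0.1476] phi 79.23 tilt -0.99976 F [-5.98  0.17 -0.27] w 0.0007888001939740676
shift [-0.0129  0.0097  0.0874] spin 0.23 q [-0.15  0.45  1.87  0.    0.84 -1.54]Traceback (most recent call last):
  File "meas.py", line 4, in <module>
    r=blobs(im,(200,0,512,300),'red');P=ray('wrist',r[:2],.0275,m);print('red',np.round(r,1),P.round(4))
  File "h.py", line 14, in blobs
    i=1+np.argmax(s[1:,4]);w=(l==i)*S
        ~~~~~~~~~^^^^^^^^^
    return _wrapfunc(a, 'argmax', axis=axis, out=out, **kwds)
    return bound(*args, **kwds)
ValueError: attempt to get argmax of an empty sequence
```

Now white-line angle is 78.4° against red at 78.9–79.2°, about 1 mm off: good. Move over the lock and press.

Call:
{"fn": "servo_tool", "kwargs": {
  "moves": "-0.006 0.005 0 0 0; -0.0129 0.0097 0 0 0; -0.0129 0.0097 0 0 0; -0.0129 0.0097 0.03 0 0; -0.0129 0.0097 0.06 0 0; -0.0129 0.0097 0.085 0 0; -0.0129 0.0097 0.085 0 0; -0.0129 0.0097 0.085 0 0"
}}

```text
time: 10.37
position: [0.4984, 0.0436, 0.0636]
tool_rot: [0.094, 0.996, 0.0, -0.002]
ft_force: [-0.5, -0.3, 0.5]
grip_width: 0.0007
grip_force: 0.0
```

```bash
python3 to.py .4815 .0473 .036 79
```

```text
t 10.3667 pos [0.4984 0.0436 0.0636] phi 79.16 tilt -1.0 F [-0.52 -0.26  0.5 ] w 0.0007127735863393689
shift [0.0172 0.0004 0.0276] spin 0.16 q [-0.14  0.63  1.87  0.    0.65 -1.52]
```

Call:
{"fn": "servo_tool", "kwargs": {
  "moves": "0.0172 0.0004 0 0 0; 0.0172 0.0004 0 0 0; 0.0172 0.0004 0 0 0; 0.0172 0.0004 0.008 0 0; 0.0172 0.0004 0.014 0 0; 0.0172 0.0004 0.02 0 0; 0.0172 0.0004 0.024 0 0; 0.0172 0.0004 0.026 0 0; 0.0172 0.0004 0.026 0 0; 0.0172 0.0004 0.026 0 0"
}}

```text
time: 11.2
position: [0.4831, 0.047, 0.0403]
tool_rot: [0.094, 0.996, -0.0, 0.002]
ft_force: [-1.0, 0.2, 15.9]
grip_width: 0.0003
grip_force: 8.1
```

```bash
python3 to.py .4815 .0473 .036 79
```

```text
t 11.2 pos [0.4831 0.047  0.0403] phi 79.16 tilt -0.99999 F [-1.05  0.22 15.91] w 0.00033751624069025944
shift [0.0016 0.     0.0042] spin 0.16 q [-0.13  0.66  1.92 -0.    0.55 -1.52]
```

At z = 0.0403 with 16 N, four times the button's friction: it is on its stop. Lifting and checking.

Call:
{"fn": "servo_tool", "kwargs": {
  "moves": "0 0 -0.01 0 0; 0 0 -0.04 0 0; 0 0 -0.08 0 0; 0 0 -0.12 0 0; -0.001 0 -0.15 0 0; 0 0 -0.15 0 0; 0 0 -0.15 0 0; 0 0 -0.15 0 0; 0 0 -0.15 0 0"
}}

```text
time: 11.95
position: [0.4799, 0.0474, 0.1872]
tool_rot: [0.095, 0.996, 0.0, -0.002]
ft_force: [-1.1, 1.1, -0.0]
grip_width: 0.0003
grip_force: 0.0
```

```bash
python3 to.py .4815 .0473 .2 79; python3 - <<'E'
from h import *
a=cv2.resize(cams.camera('top')[140:252,196:292],(334,390),interpolation=cv2.INTER_CUBIC);b=cv2.resize(cams.camera('scene')[165:265,175:305],(456,390),interpolation=cv2.INTER_CUBIC)
cv2.imwrite('pics/w6.png',np.hstack([a,b]))
E
```

```text
t 11.95 pos [0.4799 0.0474 0.1872] phi 79.15 tilt -0.99999 F [-1.12  1.13 -0.01] w 0.0003349224919188769
shift [-0.0015  0.0002 -0.0128] spin 0.15 q [-0.13  0.39  1.82 -0.    0.94 -1.52]
```

View pics/w6.png

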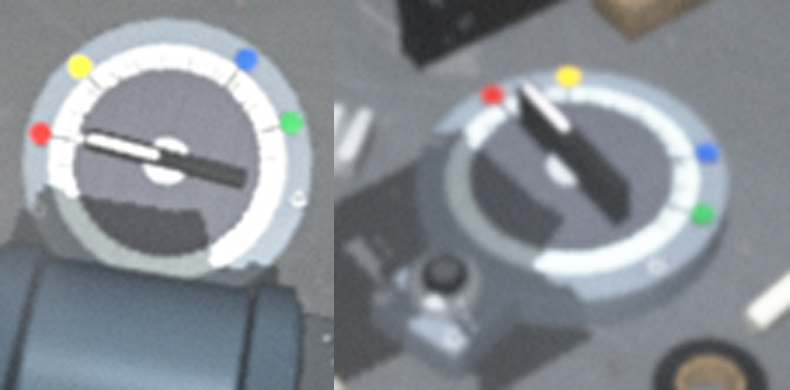

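The top view shows the bar's white end (90,137) pointing along the red line (75,138) to the stud at (40,132). The scene view shows the button at (445,272), now sunk into its collar, with nothing else disturbed.

```bash
python3 -c "
from rig import job
print(job.hand_in())"
```

```text
the job is handed in; nothing more can be done
None
```

The dial is set to the red line (about 1 mm off by the top camera, after one small corrective nudge), the lock button is pressed in to its stop, the robot is clear, and the job was handed in at about 12 s; the hand-in gave no verdict.

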